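# Hang up the drilling jig and lean the drilled board on the drawer box

## Task

The shelf board in the sloping cradle has been drilled: first lift the aluminium saddle jig off its upper edge and hang the jig over the free stretch of the steel rail, astride the bar beside the ear defenders. Then take the board out of the cradle and lean it squarely against the side of the black drawer box that faces the robot, standing on the bench on its lower edge with the drilled edge still up. Leave the other things on the bench where they are.

Things in the scene. Friction and masses are not known exactly. Their poses are not given: they have to be found in the camera images.
- jig: aluminium saddle drilling jig, 0.25 kg: upside-down U channel 90 mm long (y), 42 wide outside (x), 64 high; roof 14 thick with three 4 mm bushings on top, cheeks 9 thick and 50 deep, channel 24 wide, open at the ends and below. Origin: middle of the roof's underside, between the cheeks; z out through the roof. At the start astride the board's upper edge, sloping with it
- board: plywood shelf board 18 mm thick (x), 160 mm wide (y), 160 mm tall (z), 0.3 kg or so. Origin: middle of its lower edge face; z runs up the board towards the drilled edge. At the start it stands in the cradle leaning 32 degrees from vertical, its top away from the robot, its x axis pointing towards the robot and up
- board_top (a point): middle of the board's upper (drilled) edge face, 160 mm from the board's origin
- cradle: plywood drilling cradle fixed to the bench, base 170 x 180 x 10 mm. Origin on the bench, x towards the robot. The board stands on a ledge (middle of its lower edge at x 110, z 30 mm here), its under face against a back plate (away from the robot) that reaches 95 mm up the board, its upper face behind a lip 22 mm high; 3 mm play
- rail: fixed steel bar on two grey posts, bar 14 mm in diameter, along its y axis, posts at y -135 and +135 mm (14 mm thick, tops 9 mm over the bar's axis). Origin on the bench below the middle of the bar
- rail_mid (a point): middle of the bar, on its axis, 170 mm above the bench; axes as the rail's
- ears: ear defenders that hang fixed over the bar, black band 24 mm wide along the bar, cups 64 mm wide along the bar, on both sides of it. Origin: on top of the bar under the crown of the band, which is 15 mm high
- drawer_box: black open-topped drawer box fixed to the bench, 110 mm (x) x 200 mm (y) x 80 mm high, walls 14 mm. Origin: centre of its underside; its x axis points towards the robot: the side to lean on is the face at x +55 mm
- tape: tape measure 70 x 34 x 62 mm, loose, not to be moved; origin under its centre
- glue: white glue bottle, diameter 60, 170 mm high, loose, not to be moved; origin under its centre
- blue_bin: blue parts bin 150 x 110 x 75 mm, loose, not to be moved; origin under its centre
- ply_stack: stack of plywood squares 120 x 150 x 72 mm, loose, not to be moved; origin under its centre
- drill: cordless drill standing on its battery, about 190 x 75 mm, 185 mm high, loose, not to be moved; origin near the centre of the battery's underside
Not all that is in view belongs to the job. Of the things that look like the board, the smaller one is meant.

How it is judged (in metres and radians):
On the way, in this order (a step that is already met when the one before it is completed fails the run):
1. the jig hangs astride the free stretch of the rail (x of jig in the frame of rail_mid between -0.01 and 0.01 m and z of jig in the frame of rail_mid between 0.003 and 0.013 m and y of jig in the frame of rail_mid between -0.09 and 0.035 m and angle between jig's own z axis and vertical below 0.4 rad and contact force between jig and rail above 0.3 N), for 0.2 s.
2. the board leans against the side of the drawer box that faces the robot (angle between board's own z axis and vertical between 0.14 and 0.65 rad and angle between board's own y axis and vertical between 1.5 and 1.64 rad and height (world z) of board below 0.012 m and contact force between board and drawer_box above 0.1 N and angle between the y axis of board and the y axis of drawer_box, either way round below 0.2 rad and y of board in the frame of drawer_box between -0.07 and 0.07 m and x of board in the frame of drawer_box between 0.055 and 0.14 m), for 0.2 s.
At the end, for the whole second after the job is handed in: Jig at rest astride the bar (roof 3-13 mm over its axis, within 10 mm across, -90 to +35 mm along from rail_mid, tilt < 0.4 rad); board at rest on its lower edge on the bench (level 0.07 rad), leaning 0.14-0.65 rad, touching the box's robot side, square to 0.2 rad, centred to 70 mm (all of step 1 and all of step 2 and linear speed of each of jig, board below 0.03 m/s).
It fails at once if tape moved more than 30 mm (distance of tape from where it was at the start of the episode above 0.03 m).
It fails at once if glue moved more than 30 mm (distance of glue from where it was at the start of the episode above 0.03 m).
It fails at once if blue bin moved more than 30 mm (distance of blue_bin from where it was at the start of the episode above 0.03 m).
It fails at once if ply stack moved more than 30 mm (distance of ply_stack from where it was at the start of the episode above 0.03 m).
It fails at once if drill moved more than 30 mm (distance of drill from where it was at the start of the episode above 0.03 m).
It also fails if it takes over 64 s, if anything falls off the work surface, if the arm or the gripper's body presses on something with over 40 N, if the wrist force passes 120 N, or if a joint passes its speed limit or range.

## Robot

A 6-joint arm with a two-finger parallel gripper is mounted at the origin on the work surface. World frame = base frame: x ahead of the robot, y to its left, z up, the work surface at z = 0. Lengths are in m, angles in degrees, forces in N, time in s.
With the tool pointing down it reaches from about 0.3 to 0.75 m from the base axis. Payload 8.5 kg.
Tool frame: the origin (TCP) lies midway between the tips of the shut fingers; the grasp point (between the pads) lies grasp_offset behind it (grasp_offset is the distance from the TCP to the grasp point, in m); z points along the fingers, y is the line along which they close (so a half turn about z gives the same grasp; the last joint's range is limited). The gripper opens to 85 mm and grips with 20 to 120 N. Pads are 22 mm wide; open, the fingers measure 114 mm over their backs; the gripper's body (76 mm by 85 mm) begins 54 mm behind the grasp point. The pads swing forward as they close: fully open they stand 13 mm farther back than shut.
Start: joints at [55.732, 21.807, 74.336, -0, 83.858, -12.336], TCP at [0.205, 0.51, 0.199] pointing down, gripper open.
Joint ranges: [-178.18, 178.18], [-50.72, 133.34], [12.68, 142.11], [-81.47, 261.47], [9.98, 163.14], [-165.26, 165.26]. Speed limits (degrees/s): [136.94, 136.94, 180, 180, 180, 180].

## Interface

Orientations are given as a 3x3 rotation matrix whose columns are the frame's x, y, z axes.
In Python, from rig import observe, get_image, camera_params, close_job, grasp_offset gives the robot as it stands.
- The arm moves only by the shell command python3 -m handwheel 'ROWS' [OPENING] [FORCE]. ROWS is JSON, a list of rows, each a list of 2 entries, a list of its own where there are three numbers: the shift along the tool's x, y, z as a fraction of full scale, then the turn, a rotation vector about the tool's x, y, z as a fraction of full scale. In form: [[[dx, dy, dz], [ax, ay, az]], ...]. A call has 1 to 10 rows; each row is the pose to reach, as a shift and turn from the pose commanded when the call began, along the tool's axes at that moment, turning the shorter way round; what a row does not reach only later rows make up. Full scale, the value 1, is 0.5 m for a shift and pi rad for a turn. A row lasts 1/10 s, in which the tool goes at most 50 mm and 8.59 degrees, less where a joint would pass 70% of its speed; a pose out of reach is approached as far as the arm can. A call with a number of a shift or a turn outside -1 to 1 is refused whole. A call with a gripper value outside its range is refused whole. OPENING is the opening, from 0 (shut) to 1 (fully open), set as the call begins (- or left out, the last holds). The fingers move at their own pace and stop on an object; FORCE is the grip in N (left out, the last holds). Time passes only in rows, so rows that repeat a pose let the fingers close. It gives the time, the measured TCP pose, the force, the opening and the grip force at its end, in the units of the state.
- observe(): the state, without advancing time (a new reading comes with each control period).
- get_image(name): name is "scene" or "top" or "wrist"; returns (picture, depth): 400x640x3 uint8, red, green, blue; 400x640 float32, m along the optical axis (not along the pixel's ray), 0 where there is no reading.
- camera_params(name): a dict with "K" (3x3 intrinsics, pixels), "R" (3x3) and "t" (3): a world point X has camera coordinates R X + t. Camera axes: x right, y down, z forward; pixel columns grow to the right and rows downward; lengths in m; the calibration is good to about 2 mm. A picture is of the moment at which its call begins: read the wrist's pose just before it. camera_params takes no time and is no camera call; for the wrist camera it gives the pose at the moment of the call.
- close_job(): hands the job in; it is judged then, once.
The state is a dict: "time_s": time; "q": joint angles; "qvel": joint speeds; "joint_efforts": joint torques, N m; "position": TCP position; "tool_rot": TCP orientation; "ft_force": force on the tool from outside, world axes, zero at the start; "wrist_torque": the same for the moment, N m; "grip_width": finger opening in m; "gripper_force": force on a finger pad.
Only numpy, scipy, OpenCV 4.12 (cv2) and the standard library are available. Lean on these libraries where they do the work, as an engineer would, in place of code of your own. Each camera call takes 0.05 s, during which the arm holds its last target. There are 200 camera calls.

## Working session

There is one attempt and no reset: what is moved stays moved. The work goes in short steps, Python scripts to look and compute and a shell command to move; the robot and the scene stay as the last step left them, time stands still between calls to the robot, and variables do not carry over. Pictures are saved under pics/ and viewed, at most 10 in all, crops included, and the job is handed in when it is done.

```bash
mkdir -p pics; ls
python3 - <<'E'
from rig import *
import cv2,numpy as np
print(grasp_offset, observe())
for n in ("scene","top"):
    im,d=get_image(n); cv2.imwrite(f"pics/{n}0.png",im[:,:,::-1]); np.savez(f"pics/{n}0.npz",im=im,d=d,**camera_params(n))
    c=camera_params(n); print(n,c,(d>0).mean())
E
```

```text
pics
0.0187 {'time_s': 0.0, 'q': array([ 5.57323731e+01,  2.18388759e+01,  7.43846191e+01,  5.78324900e-04,
        8.38564903e+01, -1.23381874e+01]), 'qvel': array([ 0.00458182,  0.08097998, -0.00908594,  0.03767778,  0.01760529,
        0.07477663]), 'joint_efforts': array([ 1.48282492e-03, -4.48455119e+01, -2.31283092e+01, -6.64125446e-05,
        4.78007540e-03, -4.63832203e-05]), 'position': array([0.20523541, 0.50991592, 0.19883241]), 'tool_rot': array([[-9.27643956e-01,  3.73464938e-01, -7.94328554e-04],
       [ 3.73465655e-01,  9.27643297e-01, -1.14803305e-03],
       [ 3.08103467e-04, -1.36162036e-03, -9.99999026e-01]]), 'ft_force': array([0.61928835, 0.53921552, 0.69212709]), 'wrist_torque': array([-0.0009054 ,  0.01110787,  0.01196815]), 'gripper_force': 0.0, 'grip_width': 0.08521252631300054}
scene {'K': array([[366.98035064,   0.        , 324.6098875 ],
       [  0.        , 366.98035064, 200.43223774],
       [  0.        ,   0.        ,   1.        ]]), 'R': array([[-0.8520983 ,  0.52316103, -0.01519943],
       [ 0.44839251,  0.71472455, -0.53676156],
       [-0.26994932, -0.46418893, -0.84359706]]), 't': array([ 0.38512374, -0.1389803 ,  1.30077997])} 0.99589453125
top {'K': array([[426.75337051,   0.        , 317.41718296],
       [  0.        , 426.75337051, 195.90861767],
       [  0.        ,   0.        ,   1.        ]]), 'R': array([[-0.02712007, -0.99942282, -0.02045792],
       [-0.99747897,  0.02839852, -0.06503255],
       [ 0.06557598,  0.01864266, -0.99767341]]), 't': array([0.01767982, 0.47387735, 1.4450437 ])} 0.9960625
```

View pics/scene0.png

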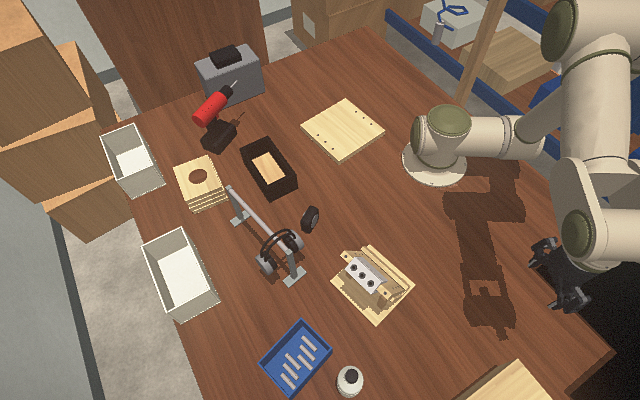

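View pics/top0.png

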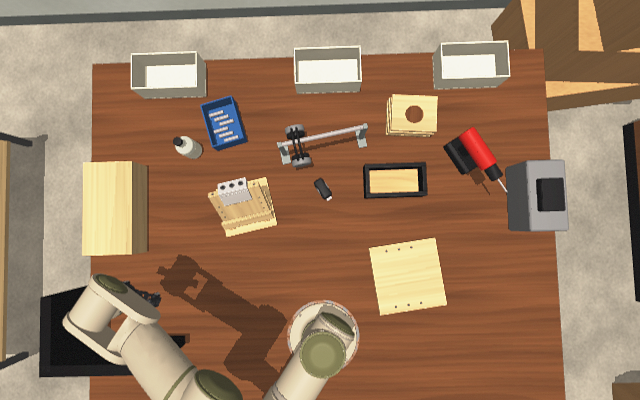

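The scene view shows the jig at (363,275) on the cradle, the rail bar from (228,188) to (292,268) with ears at (278,250), the drawer box at (268,168), and the tape at (310,218). The top view has the jig at (233,190), the rail at (283–365,150–130), and the box at (394,180). Next I'll turn these into points.

```bash
cat > h.py <<'E'
import numpy as np,cv2
def load(n):
    z=np.load(f"pics/{n}.npz"); return z
def cloud(z):
    d=z['d']; v,u=np.mgrid[:400,:640]
    K=z['K']; c=np.stack([(u-K[0,2])/K[0,0]*d,(v-K[1,2])/K[1,1]*d,d],-1)
    return (c-z['t'])@z['R']
E
python3 - <<'E'
from h import *
np.set_printoptions(precision=4,suppress=True)
for n in ("scene0","top0"):
    z=load(n);P=cloud(z);hsv=cv2.cvtColor(z['im'],cv2.COLOR_RGB2HSV).astype(int)
    H,S,V=hsv[...,0],hsv[...,1],hsv[...,2]
    x,y,zz=P[...,0],P[...,1],P[...,2]
    print(n,"table z",np.median(zz[(abs(x-.35)<.05)&(abs(y)<.2)]))
    # box rim
    box=(V<60)&(zz>.07)&(zz<.09)&(x>.25)&(x<.6)&(y<0)&(y>-.35)
    q=P[box][:,:2].astype(np.float32); r=cv2.minAreaRect(q); print("box",len(q),r, np.median(zz[box]))
    print(cv2.boxPoints(r))
    # bar
    bar=(zz>.165)&(zz<.182)&(x>.4)&(x<.7)&(y>-.2)&(y<.2)&(S<70)
    q=P[bar]; print("bar",len(q),q.min(0),q.max(0))
    l=cv2.fitLine(q[:,:2].astype(np.float32),cv2.DIST_HUBER,0,.01,.01).ravel(); print(l, np.median(q[:,2]))
    # jig
    cr=(x>.25)&(x<.6)&(y>.1)&(y<.35)
    j=cr&(S<60)&(zz>.1)&(V>90)
    q=P[j]; print("jig",len(q),q.mean(0),q.min(0),q.max(0))
    c=P[cr&(zz>.006)&(zz<.3)]; print("cradle all",c.min(0),c.max(0))
    b=cr&(zz>.006)&(zz<.016); r=cv2.minAreaRect(P[b][:,:2].astype(np.float32)); print("base",r,cv2.boxPoints(r))
    for nm,(a,bx) in dict(scene0=((150,160),(420,330)),top0=((200,110),(440,250)))[n:n] if 0 else []: pass
s=load("scene0")['im'][150:330,180:430,::-1]; t=load("top0")['im'][110:250,200:440,::-1]
cv2.imwrite("pics/c1.png",np.vstack([cv2.resize(s,(600,350),interpolation=2)[:,:],cv2.resize(t[40:140,0:240],(600,250),interpolation=2)]))
E
```

```text
scene0 table z 0.0013829622854850177
box 450 ((0.5199306011199951, -0.25076302886009216), (0.10968273878097534, 0.19830696284770966), 0.30585259199142456) 0.08075321949470843
[[ 0.4646 -0.1519]
 [ 0.4656 -0.3502]
 [ 0.5753 -0.3496]
 [ 0.5742 -0.1513]]
bar 556 [ 0.5063 -0.1551  0.1655] [0.6856 0.1974 0.1819]
[ 0.1953 -0.9807  0.6576 -0.0374] 0.1768124543542181
jig 782 [0.4952 0.2659 0.1728] [0.4475 0.1912 0.1025] [0.5305 0.3364 0.19  ]
cradle all [0.254  0.1002 0.006 ] [0.5997 0.3499 0.19  ]
base ((0.4270409941673279, 0.22585231065750122), (0.2489936202764511, 0.34652188420295715), 89.62975311279297) [[0.253  0.1025]
 [0.5995 0.1002]
 [0.6011 0.3492]
 [0.2546 0.3515]]
top0 table z 0.0012447042612918962
box 447 ((0.5171428918838501, -0.2520366311073303), (0.10641145706176758, 0.1960841864347458), 0.39420971274375916) 0.0792095693068572
[[ 0.4633 -0.1544]
 [ 0.4646 -0.3504]
 [ 0.571  -0.3497]
 [ 0.5697 -0.1536]]
bar 460 [ 0.5068 -0.1566  0.1652] [0.6846 0.1994 0.182 ]
[ 0.1854 -0.9827  0.6514 -0.0223] 0.1755089119131098
jig 656 [0.4845 0.2594 0.1659] [0.4461 0.1994 0.11  ] [0.5298 0.3075 0.1916]
cradle all [0.2503 0.1006 0.006 ] [0.5999 0.349  0.1916]
base ((0.42512333393096924, 0.22516244649887085), (0.3499055802822113, 0.24778404831886292), 0.23954057693481445) [[0.2497 0.3483]
 [0.2507 0.1005]
 [0.6006 0.102 ]
 [0.5996 0.3498]]
```

View pics/c1.png

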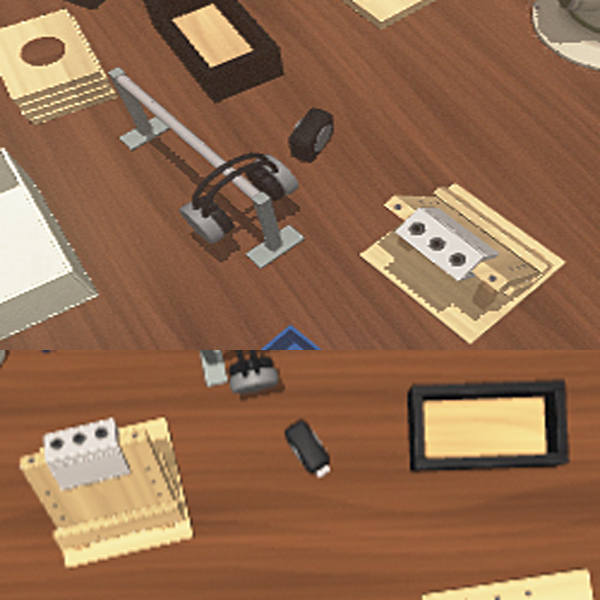

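The crop shows the jig astride the board's upper edge, roughly centred, with board holes visible at each side. The ears hang at the near end of the bar and the far stretch is free. I'll fit planes and lines to get precise poses.

Run:
```python
from h import *
np.set_printoptions(precision=4,suppress=True)
def plane(q):
    for k in range(6):
        c=q.mean(0); n=np.linalg.svd(q-c,full_matrices=False)[2][2]; r=abs((q-c)@n); q=q[r<max(.003,2*np.median(r))]
    return c,n*np.sign(n[2]),len(q)
for n in ("scene0","top0"):
    z=load(n);P=cloud(z);hsv=cv2.cvtColor(z['im'],cv2.COLOR_RGB2HSV).astype(int)
    H,S,V=hsv[...,0],hsv[...,1],hsv[...,2]
    x,y,zz=P[...,0],P[...,1],P[...,2]
    L=lambda m:cv2.connectedComponentsWithStats(m.astype(np.uint8),connectivity=8)
    cr=(x>.3)&(x<.56)&(y>.12)&(y<.345)
    for nm,m in (("jig",cr&(S<50)&(zz>.1)),("wood",cr&(S>50)&(zz>.05)&(zz<.2))):
        k,l,st,ce=L(m); i=1+st[1:,4].argmax(); M=l==i; q=P[M]
        print(n,nm,st[i],q.min(0),q.max(0))
        # per-pixel normals: split steep/shallow by gradient
        N=np.cross(np.gradient(cv2.GaussianBlur(P,(3,3),0),axis=1),np.gradient(cv2.GaussianBlur(P,(3,3),0),axis=0));N/=np.linalg.norm(N,axis=2,keepdims=True)+1e-12;N*=np.sign(N[...,2:])
        for s,T in (("roof",np.array([.53,0,.85])*[1,1,1]),("face",np.array([-.85,0,.53]))):
            dirs=T.copy()
            ok=M&((N@dirs)>.93)
            if ok.sum()>15:
                c,nn,ln=plane(P[ok]); p=P[ok]; a=np.degrees(np.arctan2(nn[1],nn[0]))
                print("  ",s,ok.sum(),c,nn,"az",a,"el",np.degrees(np.arcsin(nn[2])))
                h=np.array([-np.sin(np.radians(a)),np.cos(np.radians(a)),0]); u=np.cross(nn,h); t=p@h; w=p@u
                print("     along h",np.percentile(t,[1,99]),"u",u,np.percentile(w,[1,99]))
    bar=(zz>.168)&(zz<.186)&(x>.52)&(x<.68)&(y>-.2)&(y<.15)&(S<70)
    q=P[bar].astype(np.float32)
    g=(q[:,1]<.02)&(q[:,1]>-.1)
    l=cv2.fitLine(q[g][:,:2],cv2.DIST_HUBER,0,.01,.01).ravel(); l[:2]*=np.sign(l[1]); a=q[:,:2]@l[:2]; d=(q[:,:2]-l[2:])@[-l[1],l[0]]
    ok=abs(d)<.02
    print("bar",l,g.sum(),"top z",np.percentile(q[g][:,2],95),"along",np.percentile(a[ok],[0,2,98,100]),"perp off",l[2:]@[-l[1],l[0]])
    # histogram of high points/dark ears
    e=(zz>.10)&(zz<.2)&(x>.45)&(x<.68)&(y>-.2)&(y<.2)&(V<70)
    if e.sum(): 
        ae=P[e][:,:2]@l[:2]; print("ears dark along",np.percentile(ae,[2,50,98]))
    e=(zz>.06)&(zz<.15)&(x>.45)&(x<.68)&(y>-.2)&(y<.2)
    ae=P[e][:,:2]@l[:2]; print(np.histogram(ae,bins=np.arange(-.32,.16,.02)))
```

```text
scene0 jig [345 257  43  37 796] [0.4475 0.2127 0.1309] [0.5281 0.3106 0.19  ]
   roof 237 [0.5016 0.27   0.1781] [0.5189 0.112  0.8475] az 12.184644611279252 el 57.93848426771802
     along h [0.1119 0.1922] u [-0.8284 -0.1789  0.5308] [-0.3867 -0.354 ]
   face 216 [0.4708 0.2611 0.1623] [-0.8275 -0.1771  0.5328] az -167.91887074639783 el 32.19448555134764
     along h [-0.1967 -0.1147] u [0.521  0.1115 0.8462] [0.382  0.4447]
scene0 wood [ 340  246   69   59 1038] [0.3823 0.1605 0.05  ] [0.5196 0.3415 0.1825]
   roof 118 [0.4346 0.2509 0.0933] [-0.7628 -0.1612  0.6262] az -168.0644847628083 el 38.77099662073336
     along h [-0.2312 -0.0803] u [0.6127 0.1295 0.7797] [0.3245 0.4692]
   face 393 [0.4425 0.2673 0.1032] [-0.8289 -0.1772  0.5307] az -167.9340889447255 el 32.050724994761644
     along h [-0.2346 -0.0786] u [0.5189 0.1109 0.8476] [0.276  0.4288]
bar [-0.1919  0.9814  0.6569 -0.0344] 198 top z 0.17948987 along [-0.2807 -0.2721 -0.0008  0.0002] perp off -0.63812333
ears dark along [-0.0765 -0.0516 -0.0322]
(array([  7,  39, 146, 199,   1,   0,   0,   0,   0,  26, 100,  55, 
[... 902 characters left out ...]
 [0.5952 0.1173 0.795 ] [0.3135 0.4593]
   face 713 [0.4461 0.2477 0.101 ] [-0.8265 -0.1741  0.5353] az -168.10221273286567 el 32.36754857244151
     along h [-0.2267 -0.0802] u [0.5238 0.1104 0.8446] [0.2778 0.421 ]
bar [-0.1907  0.9817  0.6575 -0.0536] 167 top z 0.17921847 along [-0.2828 -0.2758 -0.0044  0.0002] perp off -0.6352662
ears dark along [-0.085  -0.0582 -0.0342]
(array([  6,  44, 122, 111,   0,   0,   0,   0,   0,  19,  74,  73, 100,
       104,  58,  27,   0,   0,   0,  17, 114,  29,   0]), array([-0.32, -0.3 , -0.28, -0.26, -0.24, -0.22, -0.2 , -0.18, -0.16,
       -0.14, -0.12, -0.1 , -0.08, -0.06, -0.04, -0.02,  0.  ,  0.02,
        0.04,  0.06,  0.08,  0.1 ,  0.12,  0.14]))
```

```bash
cat >> h.py <<'E'
from scipy.spatial.transform import Rotation as Ro
from rig import observe
zj=np.array([.519,.111,.8475]); zj/=np.linalg.norm(zj)
hj=np.array([-.2088,.978,0]); hj/=np.linalg.norm(hj); xj=np.cross(hj,zj)   # board frame axes
jig=.4268*zj-.371*xj+.154*hj
rmid=np.array([.6519,-.0171,.170]); ry=np.array([-.191,.9815,0]); ry/=np.linalg.norm(ry); rx=np.cross(ry,[0,0,1])
def togo(p,R=None,o=None):
    "shift and turn fractions from the present tool pose to TCP p, rotation R"
    o=o or observe(); A=np.array(o['tool_rot']); R=A if R is None else R
    s=A.T@(np.array(p)-o['position'])/.5; t=Ro.from_matrix(A.T@R).as_rotvec()/np.pi
    print("shift",s.round(4).tolist(),"turn",t.round(4).tolist(),"rows ~",np.ceil(max(np.linalg.norm(s)/.1,np.linalg.norm(t)/.0477)))
Rg=np.column_stack([hj,-xj,-zj])
E
python3 - <<'E'
from h import *
print(jig,Rg)
togo(jig+.13*zj,Rg)
E
```

```text
[-0.11814003  0.13233136  0.55863375] [[-0.2087915  -0.82884684 -0.51901602]
 [ 0.97796018 -0.17695626 -0.11100343]
 [ 0.          0.53075358 -0.84752617]]Traceback (most recent call last):
  File "<stdin>", line 3, in <module>
  File "h.py", line 17, in togo
    s=A.T@(np.array(p)-o['position'])/.5; t=Ro.from_matrix(A.T@R).as_rotvec()/np.pi
                                            ~~~~~~~~~~~~~~^^^^^^^
  File "scipy/spatial/transform/_rotation.pyx", line 1143, in scipy.spatial.transform._rotation.Rotation.from_matrix
ValueError: Non-positive determinant (left-handed or null coordinate frame) in rotation matrix 0: [[ 0.55895937  0.70292436  0.43973622]
 [ 0.82919456 -0.47441428 -0.29573808]
 [-0.00089745 -0.52993245  0.84803953]].
```

```bash
sed -i 's/xj=np.cross(hj,zj)/xj=-np.cross(hj,zj)/' h.py
python3 - <<'E'
from h import *
print(jig,Rg)
togo(jig+.13*zj,Rg)
E
```

```text
[0.49686433 0.2636329  0.16481459] [[-0.2087915   0.82884684 -0.51901602]
 [ 0.97796018  0.17695626 -0.11100343]
 [ 0.         -0.53075358 -0.84752617]]
shift [-0.8393, -0.1622, -0.1523] turn [0.1631, 0.0871, 0.3027] rows ~ 9.0
```

```bash
python3 -m handwheel '[[[0,0,-0.1],[0,0,0]],[[-0.1,0,-0.16],[0.02,0.01,0.04]],[[-0.839,-0.162,-0.152],[0.163,0.087,0.303]],[[-0.839,-0.162,-0.152],[0.163,0.087,0.303]],[[-0.839,-0.162,-0.152],[0.163,0.087,0.303]],[[-0.839,-0.162,-0.152],[0.163,0.087,0.303]],[[-0.839,-0.162,-0.152],[0.163,0.087,0.303]],[[-0.839,-0.162,-0.152],[0.163,0.087,0.303]],[[-0.839,-0.162,-0.152],[0.163,0.087,0.303]],[[-0.839,-0.162,-0.152],[0.163,0.087,0.303]]]' 1
python3 - <<'E'
from h import *
togo(jig+.13*zj,Rg); togo(jig-.032*zj,Rg); print(observe()['q'])
E
```

```text
time_s: 1.1
position: [0.567, 0.2753, 0.2729]
tool_rot: [[-0.203, 0.828, -0.523], [0.979, 0.171, -0.108], [-0.0, -0.534, -0.846]]
ft_force: [-0.7, 0.4, -0.1]
grip_width: 0.0855
gripper_force: 0.0
shift [0.0064, -0.0056, -0.0013] turn [-0.0011, -0.001, -0.0017] rows ~ 1.0
shift [0.0054, -0.0045, 0.3226] turn [-0.0011, -0.001, -0.0017] rows ~ 4.0
[ 14.47107504  49.51565915  18.02032558   2.53671436 144.66171379
   4.42441228]
```

Run:
```python
from h import *
from rig import *
np.set_printoptions(precision=4,suppress=True)
c=camera_params("wrist"); im,d=get_image("wrist"); np.savez("pics/w1.npz",im=im,d=d,**c); cv2.imwrite("pics/w1.png",im[:,:,::-1])
z=load("w1");P=cloud(z); B=np.stack([P@hj,P@xj,P@zj],-1); S=cv2.cvtColor(im,cv2.COLOR_RGB2HSV)[...,1]
m=(S<60)&(abs(B[...,2]-.441)<.005)&(d>0)&(np.linalg.norm(P-jig,axis=-1)<.08)
q=B[m]; print(m.sum(),np.percentile(q,[1,50,99],axis=0)); print(jig@hj,jig@xj,jig@zj)
v,u=np.where(m); print(u.min(),u.max(),v.min(),v.max())
```

```text
4644 [[ 0.111  -0.3923  0.4384]
 [ 0.1589 -0.3722  0.4402]
 [ 0.1993 -0.3518  0.4451]]
0.15408143263850438 -0.3709999864941443 0.4268293829108005
291 340 128 227
```

View pics/w1.png

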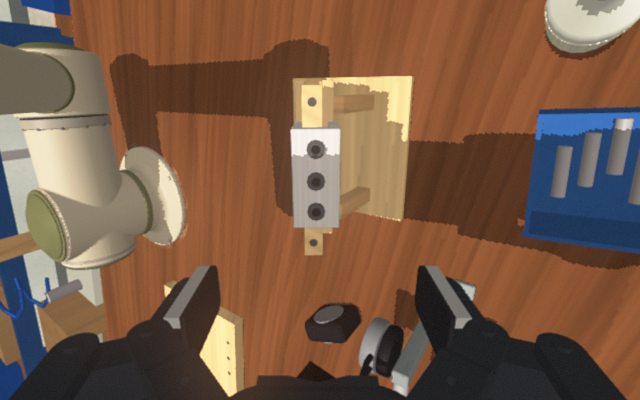

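The wrist view shows the jig roof at columns 291–340, rows 128–227. It's within 1 mm of my estimate (1 mm along, 1 mm across). Descending.

```bash
python3 -m handwheel '[[[0.0075,-0.0025,0.08],[-0.001,-0.001,-0.002]],[[0.0075,-0.0025,0.16],[-0.001,-0.001,-0.002]],[[0.0075,-0.0025,0.22],[-0.001,-0.001,-0.002]],[[0.0075,-0.0025,0.27],[-0.001,-0.001,-0.002]],[[0.0075,-0.0025,0.3],[-0.001,-0.001,-0.002]],[[0.0075,-0.0025,0.322],[-0.001,-0.001,-0.002]],[[0.0075,-0.0025,0.322],[-0.001,-0.001,-0.002]]]' 1
python3 -m handwheel '[[[0,0,0],[0,0,0]],[[0,0,0],[0,0,0]],[[0,0,0],[0,0,0]],[[0,0,0],[0,0,0]],[[0,0,0],[0,0,0]],[[0,0,0],[0,0,0]],[[0,0,0],[0,0,0]],[[0,0,0],[0,0,0]],[[0,0,0],[0,0,0]],[[0,0,0],[0,0,0]]]' 0 40
```

```text
time_s: 1.85
position: [0.478, 0.264, 0.1385]
tool_rot: [[-0.215, 0.828, -0.517], [0.977, 0.183, -0.113], [0.001, -0.53, -0.848]]
ft_force: [0.8, -0.9, 0.5]
grip_width: 0.0854
gripper_force: 0.0
time_s: 2.85
position: [0.4797, 0.2642, 0.14]
tool_rot: [[-0.215, 0.831, -0.513], [0.977, 0.184, -0.112], [0.001, -0.525, -0.851]]
ft_force: [6.0, 1.5, 5.4]
grip_width: 0.0407
gripper_force: 41.5
```

```bash
python3 -m handwheel '[[[0,0,-0.02],[0,0,0]],[[0,0,-0.05],[0,0,0]],[[0,0,-0.08],[0,0,0]],[[0,0,-0.12],[0,0,0]],[[0,0,-0.17],[0,0,0]],[[0,0,-0.24],[0,0,0]],[[0,0,-0.3],[0,0,0]],[[0,0,-0.3],[0,0,0]]]'
python3 - <<'E'
from h import *
R=np.column_stack([ry,rx,[0,0,-1]])
p=rmid-.035*ry+[0,0,.007-.032]
o=observe(); togo(p+[0,0,.14],R,o)
E
```

```text
time_s: 3.65
position: [0.5578, 0.2811, 0.2685]
tool_rot: [[-0.215, 0.833, -0.511], [0.977, 0.184, -0.111], [0.001, -0.523, -0.853]]
ft_force: [-0.4, -0.3, -2.3]
grip_width: 0.0408
gripper_force: 41.4
shift [-0.6929, 0.0285, -0.0572] turn [-0.175, 0.0017, 0.0076] rows ~ 7.0
```

```bash
python3 -m handwheel '[[[-0.08,0.003,-0.02],[-0.02,0,0.001]],[[-0.18,0.008,-0.04],[-0.05,0,0.002]],[[-0.28,0.012,-0.057],[-0.08,0,0.003]],[[-0.38,0.016,-0.057],[-0.12,0.001,0.005]],[[-0.48,0.02,-0.057],[-0.15,0.0015,0.007]],[[-0.57,0.025,-0.057],[-0.175,0.0017,0.0076]],[[-0.64,0.028,-0.057],[-0.175,0.0017,0.0076]],[[-0.693,0.0285,-0.057],[-0.175,0.0017,0.0076]],[[-0.693,0.0285,-0.057],[-0.175,0.0017,0.0076]],[[-0.693,0.0285,-0.057],[-0.175,0.0017,0.0076]]]'
python3 - <<'E'
from h import *
from rig import *
np.set_printoptions(precision=4,suppress=True)
for n in ("scene","top","wrist"):
    c=camera_params(n); im,d=get_image(n); np.savez(f"pics/{n}2.npz",im=im,d=d,**c); cv2.imwrite(f"pics/{n}2.png",im[:,:,::-1])
s=load("scene2")['im'][120:300,150:390,::-1]; w=load("wrist2")['im'][:,:,::-1]
cv2.imwrite("pics/c2.png",np.hstack([cv2.resize(s,(400,300),interpolation=2),cv2.resize(w,(400,300))]))
R=np.column_stack([ry,rx,[0,0,-1]]); p=rmid-.035*ry+[0,0,.007-.032]; togo(p,R)
E
```

```text
time_s: 4.65
position: [0.6563, -0.0515, 0.2814]
tool_rot: [[-0.191, 0.982, -0.009], [0.982, 0.191, 0.0], [0.002, -0.009, -1.0]]
ft_force: [-0.1, 1.3, -2.3]
grip_width: 0.0409
gripper_force: 41.7
shift [-0.003, 0.0049, 0.2756] turn [-0.002, -0.0001, 0.0006] rows ~ 3.0
```

View pics/c2.png

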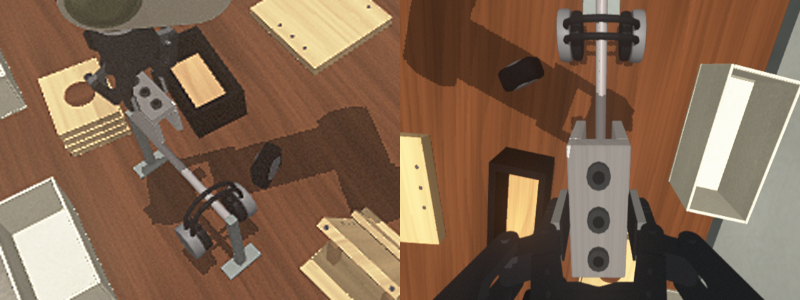

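The jig is held upright above the bar, and in the wrist view the bar (column ~601 of the crop) runs into the channel centre (~598). I'll check both offsets from this one camera.

Run:
```python
from h import *
np.set_printoptions(precision=4,suppress=True)
z=load("wrist2");P=cloud(z);B=np.stack([P@rx,P@ry,P[...,2]],-1)-np.array([rmid@rx,rmid@ry,.17])
S=cv2.cvtColor(z['im'],cv2.COLOR_RGB2HSV)[...,1]
for l in (-.03,0.0,.005,.04,.11):
    m=(abs(B[...,1]-l)<.004)&(abs(B[...,0])<.05)&(B[...,2]>-.02)&(B[...,2]<.2); q=B[m]
    for nm,g in(("bar",q[:,2]<.03),("jig",q[:,2]>.11)):
        if g.sum()>5: print(l,nm,g.sum(),np.percentile(q[g],[2,50,98],axis=0)[:,[0,2]].ravel())
m=(B[...,2]>.11)&(S<60)&(abs(B[...,0])<.04)&(B[...,1]<.05); t=B[m]; top=t[t[:,2]>np.percentile(t[:,2],60)-.003]; print("roof",np.percentile(t,[1,50,99],axis=0))
```

```text
-0.03 bar 100 [-0.0064  0.0014  0.0001  0.0052  0.0065  0.0071]
-0.03 jig 3700 [-0.0405  0.1545 -0.0017  0.1622  0.0382  0.1998]
0.0 bar 164 [-0.0063  0.0007  0.0003  0.0053  0.0071  0.0071]
0.0 jig 2012 [-0.0214  0.154  -0.0014  0.1557  0.0184  0.1599]
0.005 bar 167 [-0.0063  0.0011  0.0003  0.0052  0.007   0.0072]
0.005 jig 3140 [-0.0214  0.1133 -0.0014  0.1545  0.0185  0.1567]
0.04 bar 195 [-0.0063 -0.0008  0.0009  0.0052  0.0073  0.0074]
0.11 bar 53 [-0.0054  0.0007  0.0005  0.005   0.0078  0.007 ]
roof [[-0.0371 -0.0792  0.1273]
 [ 0.001  -0.0216  0.1596]
 [ 0.0391  0.0483  0.2865]]
```

```bash
python3 -m handwheel '[[[0,0.004,0.06],[-0.002,0,0]],[[0,0.004,0.12],[-0.002,0,0]],[[0,0.004,0.16],[-0.002,0,0]],[[0,0.004,0.19],[-0.002,0,0]],[[0,0.004,0.215],[-0.002,0,0]],[[0,0.004,0.235],[-0.002,0,0]],[[0,0.004,0.25],[-0.002,0,0]],[[0,0.004,0.263],[-0.002,0,0]],[[0,0.004,0.263],[-0.002,0,0]]]'
```

```text
time_s: 5.7
position: [0.6583, -0.0513, 0.1511]
tool_rot: [[-0.191, 0.982, 0.0], [0.982, 0.191, 0.0], [0.0, 0.0, -1.0]]
ft_force: [0.1, 0.1, -2.3]
grip_width: 0.0407
gripper_force: 41.7
```

```bash
python3 -m handwheel '[[[0,0,0.004],[0,0,0]],[[0,0,0.006],[0,0,0]],[[0,0,0.006],[0,0,0]]]'; python3 -m handwheel '[[[0,0,0],[0,0,0]],[[0,0,0],[0,0,0]],[[0,0,0],[0,0,0]],[[0,0,0],[0,0,0]],[[0,0,0],[0,0,0]],[[0,0,-0.03],[0,0,0]],[[0,0,-0.08],[0,0,0]],[[0,0,-0.16],[0,0,0]],[[0,0,-0.24],[0,0,0]],[[0,0,-0.28],[0,0,0]]]' 1
python3 - <<'E'
from h import *
from rig import *
np.set_printoptions(precision=4,suppress=True)
for n in ("scene","top","wrist"):
    c=camera_params(n); im,d=get_image(n); np.savez(f"pics/{n}3.npz",im=im,d=d,**c); cv2.imwrite(f"pics/{n}3.png",im[:,:,::-1])
s=load("scene3")['im'][120:300,150:390,::-1]; w=load("wrist3")['im'][:,:,::-1]
cv2.imwrite("pics/c3.png",np.hstack([cv2.resize(s,(400,300),interpolation=2),cv2.resize(w,(400,300))]))
# board planes with the jig off
for n in ("top3","scene3"):
    z=load(n);P=cloud(z);B=np.stack([P@hj,P@xj,P@zj],-1);S=cv2.cvtColor(z['im'],cv2.COLOR_RGB2HSV)[...,1]
    for nm,m in (("face",abs(B[...,1]+.359)<.005),("edge",abs(B[...,2]-.4268)<.005)):
        m=m&(B[...,0]>.04)&(B[...,0]<.27)&(B[...,2]>.36)&(B[...,2]<.45)&(abs(B[...,1]+.37)<.03)&(S>40)
        print(n,nm,m.sum(),np.percentile(B[m],[1,50,99],axis=0))
E
```

```text
time_s: 6.0
position: [0.6586, -0.0514, 0.1489]
tool_rot: [[-0.191, 0.982, 0.001], [0.982, 0.191, -0.0], [-0.0, 0.001, -1.0]]
ft_force: [0.3, 0.1, -2.6]
grip_width: 0.0408
gripper_force: 41.7
time_s: 7.0
position: [0.6589, -0.0515, 0.2929]
tool_rot: [[-0.191, 0.981, 0.007], [0.982, 0.191, -0.001], [-0.003, 0.006, -1.0]]
ft_force: [0.2, 0.3, 0.2]
grip_width: 0.0857
gripper_force: 0.0
top3 face 720 [[ 0.0743 -0.3638  0.3612]
 [ 0.1535 -0.3602  0.3969]
 [ 0.2307 -0.3562  0.4298]]
top3 edge 273 [[ 0.0741 -0.3791  0.4221]
 [ 0.1524 -0.3673  0.4262]
 [ 0.2312 -0.3567  0.4306]]
scene3 face 487 [[ 0.0763 -0.3638  0.3611]
 [ 0.1586 -0.3595  0.4068]
 [ 0.2329 -0.3585  0.4299]]
scene3 edge 477 [[ 0.0753 -0.3769  0.4233]
 [ 0.1571 -0.3673  0.4272]
 [ 0.2325 -0.359   0.4305]]
```

View pics/c3.png

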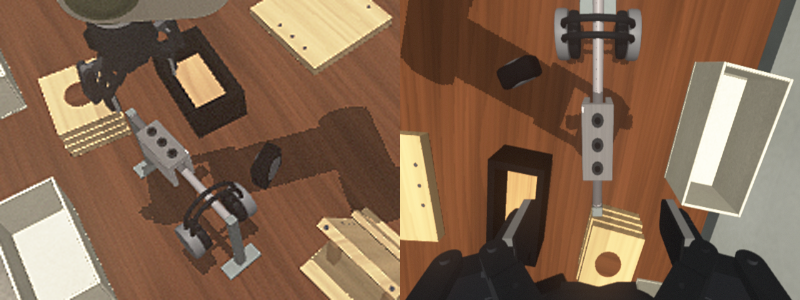

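The jig hangs upright astride the bar, clear of the ears and the post. Next, the board.

```bash
cat >> h.py <<'E'
T=.4268*zj-.3685*xj+.1535*hj
E
python3 - <<'E'
from h import *
z=load("wrist3");P=cloud(z);B=np.stack([P@rx,P@ry,P[...,2]],-1)-np.array([rmid@rx,rmid@ry,.17])
S=cv2.cvtColor(z['im'],cv2.COLOR_RGB2HSV)[...,1]
m=(B[...,2]>.015)&(B[...,2]<.03)&(S<60)&(abs(B[...,0])<.03)&(B[...,1]<.03)&(B[...,1]>-.1)
print("jig on rail",np.percentile(B[m],[1,50,99],axis=0).round(4).tolist())
togo(T+.10*zj,Rg); print(T)
E
```

```text
jig on rail [[-0.0204, -0.0819, 0.0185], [0.0, -0.0339, 0.0206], [0.0202, 0.006, 0.0255]]
shift [0.6814, -0.0954, 0.0765] turn [0.1792, -0.0012, -0.0057] rows ~ 7.0
[0.49489661 0.26270153 0.16614148]
```

```bash
python3 -m handwheel '[[[0.08,0,-0.02],[0,0,0]],[[0.17,-0.01,-0.03],[0.03,0,-0.001]],[[0.26,-0.03,-0.02],[0.07,0,-0.003]],[[0.36,-0.05,0],[0.11,0,-0.004]],[[0.46,-0.07,0.02],[0.15,-0.001,-0.005]],[[0.56,-0.09,0.05],[0.179,-0.001,-0.006]],[[0.64,-0.095,0.07],[0.179,-0.001,-0.006]],[[0.681,-0.095,0.0765],[0.179,-0.001,-0.006]],[[0.681,-0.095,0.0765],[0.179,-0.001,-0.006]],[[0.681,-0.095,0.0765],[0.179,-0.001,-0.006]]]' 1
python3 - <<'E'
from h import *
togo(T-.04*zj,Rg)
E
```

```text
time_s: 8.15
position: [0.5466, 0.2734, 0.2494]
tool_rot: [[-0.21, 0.827, -0.522], [0.978, 0.178, -0.111], [0.002, -0.534, -0.846]]
ft_force: [-0.4, -0.5, 1.2]
grip_width: 0.0857
gripper_force: 0.0
shift [0.0004, -0.0002, 0.2771] turn [-0.0012, -0.0003, 0.0006] rows ~ 3.0
```

```bash
python3 -m handwheel '[[[0,0,0.06],[-0.001,0,0]],[[0,0,0.12],[-0.001,0,0]],[[0,0,0.17],[-0.001,0,0]],[[0,0,0.21],[-0.001,0,0]],[[0,0,0.25],[-0.001,0,0]],[[0,0,0.277],[-0.001,0,0]],[[0,0,0.277],[-0.001,0,0]]]' 1
python3 -m handwheel '[[[0,0,0],[0,0,0]],[[0,0,0],[0,0,0]],[[0,0,0],[0,0,0]],[[0,0,0],[0,0,0]],[[0,0,0],[0,0,0]],[[0,0,0],[0,0,0]],[[0,0,0],[0,0,0]],[[0,0,0],[0,0,0]],[[0,0,0],[0,0,0]],[[0,0,0],[0,0,0]]]' 0 60
```

```text
time_s: 8.85
position: [0.4739, 0.2568, 0.1323]
tool_rot: [[-0.208, 0.828, -0.521], [0.978, 0.177, -0.109], [0.002, -0.532, -0.847]]
ft_force: [0.3, 0.2, 0.6]
grip_width: 0.0854
gripper_force: 0.0
time_s: 9.85
position: [0.475, 0.2586, 0.1335]
tool_rot: [[-0.21, 0.83, -0.517], [0.978, 0.179, -0.109], [0.002, -0.528, -0.849]]
ft_force: [6.3, 0.8, 5.0]
grip_width: 0.016
gripper_force: 59.7
```

```bash
python3 -m handwheel '[[[0,0,-0.01],[0,0,0]],[[0,0,-0.03],[0,0,0]],[[0,0,-0.06],[0,0,0]],[[0,0,-0.1],[0,0,0]],[[0,0,-0.15],[0,0,0]],[[0,0,-0.2],[0,0,0]],[[0,0,-0.25],[0,0,0]],[[0,0,-0.3],[0,0,0]],[[0,0,-0.3],[0,0,0]],[[0,0,-0.3],[0,0,0]]]'
python3 - <<'E'
from h import *
from rig import *
np.set_printoptions(precision=4,suppress=True)
th=.3
zb=np.array([np.sin(th),0,np.cos(th)]); R=np.column_stack([[0,1,0],[np.cos(th),0,-np.sin(th)],-zb])
o=observe(); A=o['tool_rot']
togo([.44,.0,.36],R,o)
togo([.425,-.251,.25],R,o)
E
```

```text
time_s: 10.85
position: [0.5521, 0.275, 0.2588]
tool_rot: [[-0.21, 0.828, -0.52], [0.978, 0.179, -0.11], [0.002, -0.531, -0.847]]
ft_force: [-0.9, -0.3, -4.4]
grip_width: 0.0156
gripper_force: 58.9
shift [-0.4903, -0.3914, 0.0055] turn [-0.0826, 0.0276, 0.0616] rows ~ 7.0
shift [-0.9752, -0.3891, 0.2626] turn [-0.0826, 0.0276, 0.0616] rows ~ 11.0
```

```bash
python3 -m handwheel '[[[-0.07,-0.056,0],[-0.012,0.004,0.009]],[[-0.14,-0.11,0],[-0.024,0.008,0.018]],[[-0.21,-0.168,0],[-0.036,0.012,0.027]],[[-0.28,-0.224,0],[-0.048,0.016,0.036]],[[-0.35,-0.28,0.002],[-0.06,0.02,0.045]],[[-0.42,-0.336,0.004],[-0.072,0.024,0.054]],[[-0.49,-0.391,0.006],[-0.083,0.028,0.062]],[[-0.49,-0.391,0.006],[-0.083,0.028,0.062]]]'
python3 - <<'E'
from h import *
th=.3
zb=np.array([np.sin(th),0,np.cos(th)]); R=np.column_stack([[0,1,0],[np.cos(th),0,-np.sin(th)],-zb])
togo([.445,-.251,.2],R)
E
```

```text
time_s: 11.65
position: [0.4373, -0.003, 0.362]
tool_rot: [[0.008, 0.957, -0.29], [1.0, -0.008, 0.002], [-0.0, -0.29, -0.957]]
ft_force: [0.1, 1.8, -3.0]
grip_width: 0.0155
gripper_force: 59.1
shift [-0.4958, 0.1125, 0.3046] turn [0.0017, -0.0006, -0.0024] rows ~ 6.0
```

```bash
python3 -m handwheel '[[[-0.08,0.018,0.02],[0,0,0]],[[-0.16,0.036,0.06],[0,0,0]],[[-0.24,0.054,0.11],[0,0,0]],[[-0.32,0.072,0.17],[0.001,0,-0.001]],[[-0.4,0.09,0.23],[0.002,0,-0.002]],[[-0.46,0.105,0.28],[0.002,-0.001,-0.0024]],[[-0.496,0.1125,0.3],[0.002,-0.001,-0.0024]],[[-0.496,0.1125,0.304],[0.002,-0.001,-0.0024]],[[-0.496,0.1125,0.304],[0.002,-0.001,-0.0024]]]'
python3 - <<'E'
from h import *
from rig import *
np.set_printoptions(precision=4,suppress=True)
o=observe();print(o['position'],o['tool_rot'])
for n in ("scene","top"):
    c=camera_params(n); im,d=get_image(n); np.savez(f"pics/{n}4.npz",im=im,d=d,**c)
s=load("scene4")['im'][80:260,180:420,::-1]; w=load("top4")['im'][120:270,320:520,::-1]
cv2.imwrite("pics/c4.png",np.hstack([cv2.resize(s,(400,300),interpolation=2),cv2.resize(w,(400,300),interpolation=2)]))
# board pixels in the tool frame (top and scene)
for n in ("top4","scene4"):
    P=cloud(load(n)); S=cv2.cvtColor(load(n)['im'],cv2.COLOR_RGB2HSV)[...,1]
    Q=(P-o['position'])@o['tool_rot']
    m=(abs(Q[...,1])<.03)&(abs(Q[...,0])<.1)&(Q[...,2]>-.06)&(Q[...,2]<.15)&(S>50)&(P[...,2]>.09)
    print(n,m.sum(),np.percentile(Q[m],[1,50,99],axis=0).round(4).tolist())
E
```

```text
time_s: 12.55
position: [0.4487, -0.2466, 0.1989]
tool_rot: [[-0.007, 0.954, -0.299], [1.0, 0.007, -0.0], [0.002, -0.299, -0.954]]
ft_force: [0.3, 0.5, -2.5]
grip_width: 0.0155
gripper_force: 59.1
[ 0.4487 -0.2466  0.1989] [[-0.0066  0.9543 -0.2988]
 [ 1.      0.0068 -0.0004]
 [ 0.0017 -0.2988 -0.9543]]
top4 142 [[-0.0799, -0.0101, -0.0422], [-0.0708, -0.0082, 0.0214], [-0.0579, 0.0073, 0.1134]]
scene4 434 [[-0.0511, -0.0091, -0.054], [0.0565, 0.0011, -0.0348], [0.0818, 0.0179, 0.1062]]
```

View pics/c4.png

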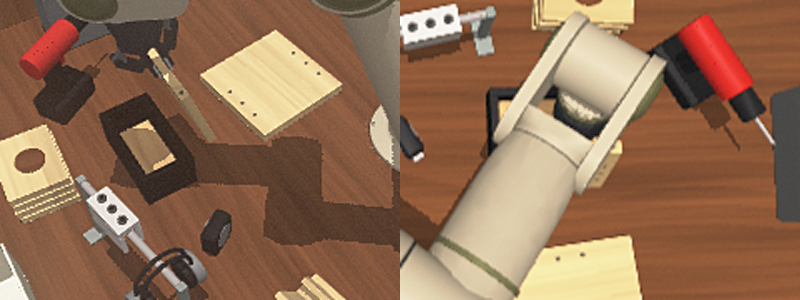

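The board is held square in the gripper, about 18 mm clear of the box face. The jig is still on the bar. Lowering straight down.

```bash
python3 -m handwheel '[[[0,0.01,0.03],[0,0,0]],[[0,0.02,0.065],[0,0,0]],[[0,0.03,0.095],[0,0,0]],[[0,0.038,0.122],[0,0,0]],[[0,0.043,0.137],[0,0,0]],[[0,0.0466,0.149],[0,0,0]],[[0,0.0466,0.149],[0,0,0]]]'; python3 -m handwheel '[[[0,0.001,0.003],[0,0,0]],[[0,0.0018,0.006],[0,0,0]],[[0,0.0018,0.006],[0,0,0]],[[0,0.0018,0.006],[0,0,0]]]'
```

```text
time_s: 13.35
position: [0.449, -0.2472, 0.1207]
tool_rot: [[-0.007, 0.954, -0.298], [1.0, 0.007, -0.001], [0.001, -0.298, -0.954]]
ft_force: [0.1, 1.3, -3.7]
grip_width: 0.0159
gripper_force: 59.1
time_s: 13.75
position: [0.4496, -0.2482, 0.1189]
tool_rot: [[-0.006, 0.955, -0.296], [1.0, 0.006, -0.003], [-0.001, -0.296, -0.955]]
ft_force: [2.0, 0.8, 6.5]
grip_width: 0.016
gripper_force: 60.3
```

```bash
python3 -m handwheel '[[[0,-0.001,-0.004],[0,0,0]],[[0,0.008,-0.007],[0,0,0]],[[0,0.017,-0.01],[0,0,0]],[[0,0.0257,-0.0122],[0,0,0]],[[0,0.0257,-0.0122],[0,0,0]]]'; python3 -m handwheel '[[[0,0.004,-0.0012],[0,0,0]],[[0,0.008,-0.0025],[0,0,0]],[[0,0.008,-0.0025],[0,0,0]]]'
```

```text
time_s: 14.25
position: [0.4636, -0.2476, 0.1192]
tool_rot: [[-0.007, 0.954, -0.298], [1.0, 0.007, -0.001], [0.001, -0.298, -0.955]]
ft_force: [-0.2, 0.7, -3.0]
grip_width: 0.0155
gripper_force: 59.2
time_s: 14.55
position: [0.467, -0.2476, 0.1195]
tool_rot: [[-0.006, 0.954, -0.299], [1.0, 0.006, -0.001], [0.001, -0.299, -0.954]]
ft_force: [-1.0, -0.8, -2.9]
grip_width: 0.0155
gripper_force: 59.1
```

Hanging free still, so I'll push on to box contact, then lower to bench contact.

```bash
python3 -m handwheel '[[[0,0.004,-0.0012],[0,0,0]],[[0,0.006,-0.0018],[0,0,0]],[[0,0.006,-0.0018],[0,0,0]]]'; python3 -m handwheel '[[[0,0.0006,0.002],[0,0,0]],[[0,0.0009,0.003],[0,0,0]],[[0,0.0009,0.003],[0,0,0]]]'
```

```text
time_s: 14.85
position: [0.4689, -0.2474, 0.1193]
tool_rot: [[-0.006, 0.953, -0.302], [1.0, 0.006, -0.001], [0.001, -0.302, -0.953]]
ft_force: [-5.8, -1.3, -4.2]
grip_width: 0.0157
gripper_force: 59.0
time_s: 15.15
position: [0.469, -0.2476, 0.1185]
tool_rot: [[-0.006, 0.953, -0.302], [1.0, 0.006, -0.001], [0.001, -0.302, -0.953]]
ft_force: [-6.1, -0.7, 1.9]
grip_width: 0.0158
gripper_force: 59.6
```

Contact on both the box and the bench. Release and back off along the board.

```bash
python3 -m handwheel '[[[0,0,0],[0,0,0]],[[0,0,0],[0,0,0]],[[0,0,0],[0,0,0]],[[0,0,0],[0,0,0]],[[0,0,0],[0,0,0]],[[0,0,0],[0,0,0]],[[0,0,-0.03],[0,0,0]],[[0,0,-0.08],[0,0,0]],[[0,0,-0.14],[0,0,0]],[[0,0,-0.2],[0,0,0]]]' 1; python3 -m handwheel '[[[0,0,-0.08],[0,0,0]],[[0,0,-0.16],[0,0,0]],[[0,0,-0.2],[0,0,0]],[[0,0,-0.2],[0,0,0]],[[0,0,-0.2],[0,0,0]]]'
python3 - <<'E'
from h import *
from rig import *
np.set_printoptions(precision=4,suppress=True)
for n in ("scene","top","wrist"):
    c=camera_params(n); im,d=get_image(n); np.savez(f"pics/{n}5.npz",im=im,d=d,**c)
s=load("scene5")['im'][80:260,180:420,::-1]; w=load("wrist5")['im'][:,:,::-1]
cv2.imwrite("pics/c5.png",np.hstack([cv2.resize(s,(400,300),interpolation=2),cv2.resize(w,(400,300))]))
for n in ("scene5","wrist5"):
    P=cloud(load(n)); S=cv2.cvtColor(load(n)['im'],cv2.COLOR_RGB2HSV)[...,1]
    m=(P[...,0]>.37)&(P[...,0]<.53)&(abs(P[...,1]+.25)<.1)&(P[...,2]>.1)&(P[...,2]<.2)&(S>50)
    print(n,m.sum(),np.percentile(P[m],[1,50,99],axis=0).round(4).tolist() if m.sum() else 0)
E
```

```text
time_s: 16.15
position: [0.5002, -0.2473, 0.2145]
tool_rot: [[-0.006, 0.954, -0.299], [1.0, 0.006, -0.001], [0.001, -0.299, -0.954]]
ft_force: [0.2, 0.2, 0.2]
grip_width: 0.0853
gripper_force: 0.0
time_s: 16.65
position: [0.5298, -0.2473, 0.3079]
tool_rot: [[-0.006, 0.954, -0.299], [1.0, 0.006, -0.001], [0.001, -0.299, -0.954]]
ft_force: [-0.1, -0.9, -0.3]
grip_width: 0.0851
gripper_force: 0.0
scene5 307 [[0.4534, -0.324, 0.1019], [0.4782, -0.2224, 0.1541], [0.4888, -0.1659, 0.16]]
wrist5 2748 [[0.4699, -0.3238, 0.1244], [0.4802, -0.237, 0.1532], [0.4887, -0.1675, 0.1569]]
```

View pics/c5.png

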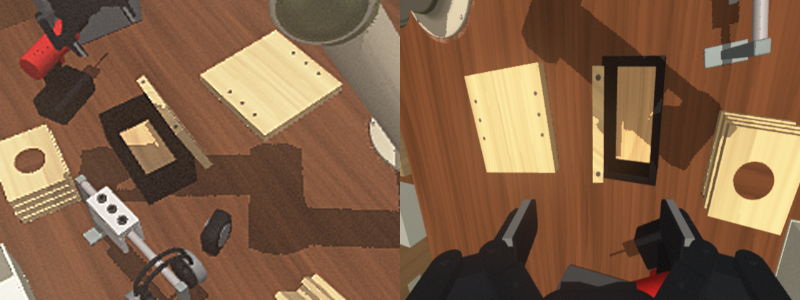

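The board leans squarely on the box's robot side. Its top edge is at x ≈ 0.48, z ≈ 0.155, which is a lean of about 0.3 rad. The jig is astride the bar.

```bash
python3 -c "
from rig import *
print(close_job())"
```

```text
the job is handed in; nothing more can be done
None
```

I hung the jig astride the rail's free stretch and leaned the board squarely against the robot side of the drawer box, then handed the job in after about 17 s of the 64 s; no verdict came back.

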